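Stack a spot plate and square the pile with the sprung slide

TASK

Slide the loose porcelain spot plate along the shelf, without lifting it more than 15 mm, onto the pile of two in the bay until it meets the end stop. Then pull the handle of the sprung squaring slide out to its stop so that the pile is drawn square against the fence, and let the slide go back home. Leave the two beakers, the tweezers and the pipette bulb where they are.

Things in the scene. Friction and masses are not known exactly. Their poses are not given: they have to be found in the camera images.
- stand: Fixed steel stacking stand, 340 long (its y), 145 wide (its x, roughly away from the robot). Origin: on the bench at the line between shelf and bay. Shelf: flat board, top 52 above the bench, y -210 to 0, x -85 to 60. Bay: y 0 to 122, floor 18 above the bench, seen beside the shelf. The shelf top is 2 above the top of the two plates in the bay. Sizes in mm.
- home (a point): Centre of the bay floor for a square pile (stand x 0, y 61, z 18; axes as the stand's). Bay walls in stand coordinates: shelf riser y 0 (52 high); end stop, a wall at y 122 (72 high); fence, two tabs with faces at x 50.5 (72 high, 6 thick, y 18-42 and 88-112); across from them the slide's two jaw tabs (72 high), faces at x -81 at rest, -51 pulled out. Sizes in mm.
- plate_new: White porcelain spot plate alone on the shelf: 100 (its x) by 120 (its y) by 16 thick, 0.16 to 0.3 kg, shallow wells on top; too wide to grasp. Origin: centre of its underside, z up. Starts turned up to 0.2 rad from the stand, its centre at stand x -25 to -5. Sizes in mm.
- plate_mid: Same spot plate, the upper of the two already in the bay (underside 34 above the bench). Origin: centre of its underside. Sizes in mm.
- plate_low: Same spot plate, the lower of the two in the bay (underside 18 above the bench). Origin: centre of its underside. Sizes in mm.
- puller (a joint): Sprung squaring slide of the stand: travel in m along the stand's +x, 0 at rest, 0.030 at its stop. Its spring pulls back with 2.5 N at rest, 4.5 N at the stop; moving the plates adds up to 10 N. Pulling the handle out draws the jaw tabs, on the pile's other side, towards the fence; at the stop 101.5 remains between jaw and fence. Sizes in mm.
- grip (a point): Middle of the top edge of the slide's handle, moving with it: a black upright plate 8 thick (stand x), 70 wide (stand y), from 16 to 80 above the bench, outside the fence. At rest at stand x 105, y 65, with 44 free between it and the fence tabs, where fingers can hook it; below 16 there are flat bars. Sizes in mm.
- beaker: small clear glass beaker, 60 diameter, 75 high, open on top, on the bench beside the long far side of the shelf (stand x about 120, y about -110); sizes in mm; origin at the centre of its underside. To be left alone.
- tweezers: steel tweezers, 135 long, under 8 high, lying on the bench on the robot's side of the shelf, parallel to it (stand x about -115); sizes in mm; origin at the centre of its underside. To be left alone.
- bulb: orange rubber-look pipette bulb, 60 diameter, 90 high, on the bench to the robot's right; sizes in mm; origin at the centre of its underside. To be left alone.
- tall_beaker: clear plastic beaker, 90 diameter, 110 high, on the left of the bench; sizes in mm; origin at the centre of its underside. To be left alone.

How it is judged:
By the outcome, as a careful person would: the job done as asked, in the order asked, and still so for the second after the job is handed in, with the robot touching nothing.
It also fails if it takes over 51 s, if anything falls off the work surface, if the arm or the gripper's body presses on something with over 40 N, if the wrist force passes 120 N, or if a joint passes its speed limit or range.

ROBOT

A 6-joint arm with a two-finger parallel gripper is mounted at the origin on the work surface. World frame = base frame: x ahead of the robot, y to its left, z up, the work surface at z = 0. Lengths are in mm, angles in rad, forces in N, time in s.
With the tool pointing down it reaches from about 350 to 775 mm from the base axis. Payload 7.3 kg.
Tool frame: the origin (TCP) lies at the very end of the fingers, on their centre line; the grasp point (between the pads) lies 19 mm behind it; z points along the fingers, y is the line along which they close (so a half turn about z gives the same grasp; the last joint's range is limited). The gripper opens to 92 mm and grips with 3 to 60 N. Pads are 19 mm wide; open, the fingers measure 130 mm over their backs; the gripper's body (75 mm by 190 mm) begins 47 mm behind the grasp point.
Start: joints at [1.086, 0.342, 1.524, -0, 1.275, -0.146], TCP at [174.473, 495.181, 226.741] pointing down, gripper open.
Joint ranges: [-2.53, 2.53], [-0.77, 2.02], [0.04, 2.7], [-1, 4.14], [0.28, 2.66], [-3.11, 3.11]. Speed limits (rad/s): [2.57, 2.57, 3.14, 3.14, 3.14, 3.14].

INTERFACE

Orientations are given as [roll, pitch, yaw] about the fixed x, y, z axes, in that order (R = Rz(yaw) Ry(pitch) Rx(roll)).
In Python, from plant import get_obs, optics, ticket, finder gives the robot as it stands.
- The arm moves only by the tool send_rows, never from a script. Its arguments are lists of equal length, an entry for each row: "offset": the shift along the tool's x, y, z scaled (see below), a list of three; "delta_rot": the turn, a rotation vector about the tool's x, y, z scaled (see below), a list of three. In form: {"offset": [[dx, dy, dz], ...], "delta_rot": [[rx, ry, rz], ...]}. A call has 1 to 8 rows; each row is the pose to reach, as a shift and turn from the pose commanded when the call began, along the tool's axes at that moment, turning the shorter way round; what a row does not reach only later rows make up. The controller multiplies each number of a shift by 120 mm and each number of a turn by 360 degrees. A row lasts 1/8 s, in which the tool goes at most 62.5 mm and 10.7 degrees, less where a joint would pass 70% of its speed; a pose out of reach is approached as far as the arm can. A call with a number of a shift or a turn outside -1 to 1 is refused whole. A call with a gripper value outside its range is refused whole. "grip" is the opening, from 0 (shut) to 1 (fully open), set as the call begins (left out, the last holds). The fingers move at their own pace and stop on an object; the grip force is fixed at half the most. Time passes only in rows, so rows that repeat a pose let the fingers close. It gives the time, the measured TCP pose, the force, the opening and the grip force at its end, in the units of the state.
- get_obs(): the state, without advancing time (a new reading comes with each control period).
- optics.capture(name): name is "scene" or "top" or "wrist"; returns the picture (480x640x3 uint8, red, green, blue); there is no depth.
- optics.get_calibration(name): a dict with "fx", "fy", "cx", "cy" (pixels), "world_from_camera" (4x4, takes a point from camera to world coordinates). Camera axes: x right, y down, z forward; pixel columns grow to the right and rows downward; lengths in mm; the calibration is good to about 2 mm. A picture is of the moment at which its call begins: read the wrist's pose just before it. get_calibration takes no time and is no camera call; for the wrist camera it gives the pose at the moment of the call.
- ticket.close_job(): hands the job in; it is judged then, once.
Trained networks look in the newest picture that a camera, given by its name, has taken for a name from the list of things; names that differ only in an ending like _2 or _b are one class to them, and where a whole thing is asked for, a point or a joint stands for the part that bears it (a point fixed in the world has none). Each returns a list of dicts, best first, with "confidence" (0 to 1); they miss things now and then, are a little off and sometimes report something else, mostly with a low value. They report only what shows in the picture. A call takes as long as a camera call.
- finder.boxes_of(target, camera): "box" ([left, top, right, bottom] in pixels, round what is visible of it).
- finder.silhouettes(target, camera): "region" (480x640 bool, what is visible of it) and "box" ([left, top, right, bottom] in pixels, round what is visible of it).
- finder.pinpoint(target, camera): "uv" ([column, row] in pixels: a listed point, or the origin of a listed thing).
The state is a dict: "time": time; "joint_positions": joint angles; "dq": joint speeds; "tau": joint torques, N m; "tool_pos": TCP position; "tcp_rot": TCP orientation; "contact_force": force on the tool from outside, world axes, zero at the start; "moment": the same for the moment, N m; "grip_width": finger opening in mm; "finger_force": force on a finger pad.
Only numpy, scipy, OpenCV 4.12 (cv2) and the standard library are available. Lean on these libraries where they do the work, as an engineer would, in place of code of your own. Each camera call takes 0.05 s, during which the arm holds its last target. There are 200 camera calls.

## Working session

There is one attempt and no reset: what is moved stays moved. The work goes in short steps, Python scripts to look and compute and a tool call to move; the robot and the scene stay as the last step left them, time stands still between calls to the robot, and variables do not carry over. Pictures are saved under pics/ and viewed, at most 10 in all, crops included, and the job is handed in when it is done.

Besides the shell and the picture viewer there is one more tool, called after "Call:" as a command line: name --argument value ..., lists and objects as JSON in quotes. send_rows: Moves the arm, as the interface text tells. Its arguments: {"type":"object","properties":{"offset":{"type":"array"},"delta_rot":{"type":"array"},"grip":{"type":"number"}},"required":["offset","delta_rot"]}

```bash
mkdir -p pics; ls
cat > h.py <<'E'
import numpy as np, cv2
from plant import get_obs, optics, ticket, finder
def shot(c,n):
    im=optics.capture(c); cv2.imwrite(f'pics/{n}.png',im[:,:,::-1]); return im
def ray(c,uv,z):
    k=optics.get_calibration(c); T=np.array(k["world_from_camera"])
    d=T[:3,:3]@np.array([(uv[0]-k['cx'])/k['fx'],(uv[1]-k['cy'])/k['fy'],1]); o=T[:3,3]
    return o+d*(z-o[2])/d[2]
def proj(c,p):
    k=optics.get_calibration(c); T=np.linalg.inv(np.array(k["world_from_camera"]))
    q=T[:3,:3]@np.array(p)+T[:3,3]; return np.array([k['fx']*q[0]/q[2]+k['cx'],k['fy']*q[1]/q[2]+k['cy']])
E
python3 - <<'E'
from h import *
np.set_printoptions(precision=1,suppress=True)
print(get_obs())
for c in ['top','scene']:
    shot(c,c+'0')
    print(c,np.array(optics.get_calibration(c)['world_from_camera']))
    for t,z in [('stand',0),('home',18),('grip',80),('plate_new',52),('plate_mid',34),('beaker',0),('tall_beaker',0),('bulb',0),('tweezers',0)]:
        r=finder.pinpoint(t,c)[:2]
        print(t,[(np.array(x['uv']),round(x['confidence'],2),ray(c,x['uv'],z)) for x in r])
E
```

```text
pics
{'time': 0.0, 'joint_positions': array([ 1.1,  0.3,  1.5,  0. ,  1.3, -0.1]), 'dq': array([-0.,  0.,  0., -0., -0.,  0.]), 'tau': array([ -0. , -43.1, -24.4,   0.1,   0.1,  -0. ]), 'tool_pos': array([174.3, 494.8, 226. ]), 'tcp_rot': array([-3.1, -0. ,  2.8]), 'contact_force': array([-0.8,  0.3, -0.4]), 'moment': array([ 0.1, -0. , -0. ]), 'finger_force': 0.0, 'grip_width': 92.18228293998668}
top [[  -0.    -1.     0.1  407.4]
 [  -1.     0.     0.   -14.6]
 [  -0.    -0.1   -1.  1306.8]
 [   0.     0.     0.     1. ]]
stand [(array([286. , 242.3]), 0.83, array([529.3,  73.1,   0. ]))]
home []
grip [(array([237.9, 196.8]), 0.81, array([623.9, 170.3,  80. ])), (array([334.3, 280.4]), 0.6, array([437.3, -33.9,  80. ]))]
plate_new []
plate_mid [(array([257.3, 254.3]), 0.77, array([501. , 135.4,  34. ]))]
beaker [(array([322.7, 176.9]), 0.56, array([679.3, -15.1,   0. ]))]
tall_beaker [(array([129.3, 250. ]), 0.78, array([521.2, 433.2,   0. ]))]
bulb [(array([333.5, 285.6]), 0.68, array([427.5, -33. ,   0. ])), (array([508.4, 236.5]), 0.64, array([ 529. , -436.4,    0. ]))]
tweezers
[... 244 characters left out ...]
  82.9,   0. ])), (array([367.4, 216.8]), 0.25, array([501.7, 153.9,   0. ]))]
home [(array([370.1, 219.9]), 0.73, array([520.9, 145.1,  18. ]))]
grip [(array([406.7, 231.8]), 0.94, array([625.2, 164.9,  80. ]))]
plate_new [(array([316.7, 255.3]), 0.85, array([536.1, -35.5,  52. ]))]
plate_mid [(array([368.4, 213.8]), 0.86, array([511.2, 145.8,  34. ])), (array([318.9, 254.8]), 0.65, array([530.5, -24.7,  34. ]))]
beaker [(array([356. , 302.2]), 0.86, array([670.5, -19.5,   0. ]))]
tall_beaker [(array([450.2, 176. ]), 0.72, array([534.9, 417.8,   0. ]))]
bulb [(array([173.1, 362.3]), 0.6, array([ 539.2, -437. ,    0. ]))]
tweezers [(array([293.4, 235.4]), 0.56, array([432.5, -32.2,   0. ]))]
```

View pics/top0.png

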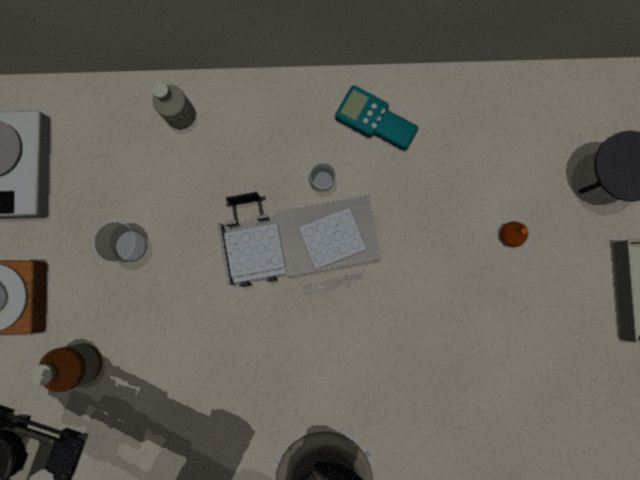

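View pics/scene0.png

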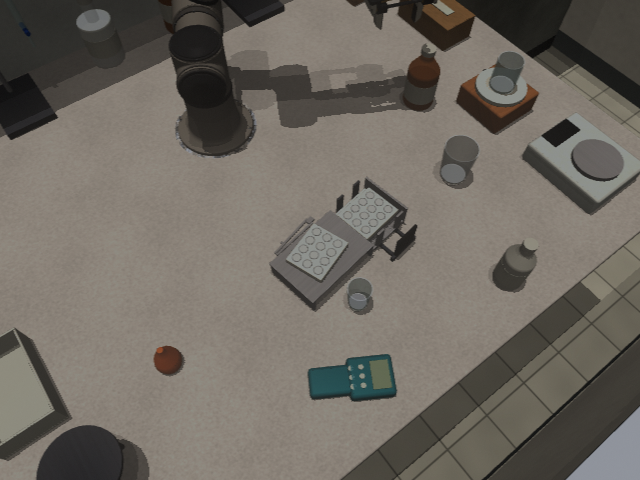

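The top view shows the shelf at about (276–381, 197–276), turned about 0.15 rad, with the loose plate at (333,238). The pile is at (255,250) and the handle at (242,198). The scene view agrees. I'll bring the wrist camera over the stand.

Call:
send_rows --offset '[[-0.47,-0.3,-0.1],[-0.93,-0.61,-0.2],[-0.93,-0.61,-0.2]]' --delta_rot '[[0,0,0],[0,0,0],[0,0,0]]' --grip 0.5

```text
time: 1.38
tool_pos: [257.2, 387.1, 251.6]
tcp_rot: [3.14, 0.001, 2.799]
contact_force: [0.2, 0.8, -0.0]
grip_width: 66.0
finger_force: 0.0
```

Call:
send_rows --offset '[[-0.47,-0.3,-0.1],[-0.93,-0.61,-0.2],[-0.93,-0.61,-0.2]]' --delta_rot '[[0,0,0],[0,0,0],[0,0,0]]'

```text
time: 1.75
tool_pos: [338.1, 281.3, 275.3]
tcp_rot: [3.141, 0.001, 2.799]
contact_force: [-0.4, 0.8, -0.2]
grip_width: 46.4
finger_force: 0.0
```

Call:
send_rows --offset '[[-0.47,-0.3,-0.1],[-0.93,-0.61,-0.2],[-0.93,-0.61,-0.2]]' --delta_rot '[[0,0,0],[0,0,0],[0,0,0]]'

```text
time: 2.12
tool_pos: [418.8, 175.5, 298.9]
tcp_rot: [3.141, 0.001, 2.8]
contact_force: [-1.0, 0.1, 0.0]
grip_width: 45.9
finger_force: 0.0
```

Call:
send_rows --offset '[[-0.3,-0.2,-0.1],[-0.6,-0.4,-0.2],[-0.93,-0.61,-0.3],[-0.93,-0.61,-0.3],[-0.93,-0.61,-0.3],[-0.93,-0.61,-0.3],[-0.93,-0.61,-0.3]]' --delta_rot '[[0,0,0.029],[0,0,0.058],[0,0,0.086],[0,0,0.115],[0,0,0.144],[0,0,0.172],[0,0,0.172]]'

```text
time: 3.0
tool_pos: [497.8, 72.5, 334.3]
tcp_rot: [-3.141, -0.001, 1.726]
contact_force: [0.7, 0.5, 0.4]
grip_width: 46.3
finger_force: 0.0
```

Run:
```python
from h import *
np.set_printoptions(precision=2,suppress=True)
o=get_obs();print(o['time'],o['tool_pos'],o['tcp_rot'],o['grip_width'])
shot('wrist','w1')
print(np.array(optics.get_calibration('wrist')['world_from_camera']))
for t,z in [('stand',0),('home',18),('grip',80),('plate_new',52),('plate_mid',34)]:
        r=finder.pinpoint(t,'wrist')[:2]
        print(t,[(np.array(x['uv']),round(x['confidence'],2),ray('wrist',x['uv'],z)) for x in r])
for t,z in [('plate_new',68),('plate_mid',50)]:
    for x in finder.silhouettes(t,'wrist')[:2]:
        c,_=cv2.findContours(x['region'].astype(np.uint8),0,2); c=max(c,key=cv2.contourArea)
        w=np.array([ray('wrist',p,z)[:2] for p in c[:,0]],np.float32); print(t,x['confidence'],x['box'],cv2.minAreaRect(w))
```

```text
3.0 [497.79  72.48 334.27] [-3.14 -0.    1.73] 46.3031808704081
[[  0.99   0.15   0.05 485.4 ]
 [  0.16  -0.94  -0.3  153.16]
 [ -0.     0.3   -0.95 492.11]
 [  0.     0.     0.     1.  ]]
stand [(array([458.9, 126.8]), 0.41, array([653.67, 164.19,   0.  ])), (array([328.8, 275.4]), 0.3, array([530.82, -50.31,   0.  ]))]
home []
grip [(array([329.6, 277.3]), 0.73, array([524.77, -20.13,  80.  ])), (array([454.1, 129.7]), 0.66, array([622.71, 158.07,  80.  ]))]
plate_new [(array([329.9, 277.2]), 0.87, array([527.77, -31.95,  52.  ])), (array([341.7, 130.5]), 0.55, array([512.76, 138.81,  52.  ]))]
plate_mid [(array([337.3, 127.4]), 0.77, array([508.54, 140.62,  34.  ]))]
plate_new 0.61 [278.9, 226.0, 377.7, 332.8] ((529.9878540039062, -31.173202514648438), (99.88028717041016, 123.23727416992188), 19.916706085205078)
plate_mid 0.62 [294.7, 68.6, 388.9, 184.0] ((511.1016540527344, 139.1447296142578), (101.4341049194336, 118.73284149169922), 8.691882133483887)
```

View pics/w1.png

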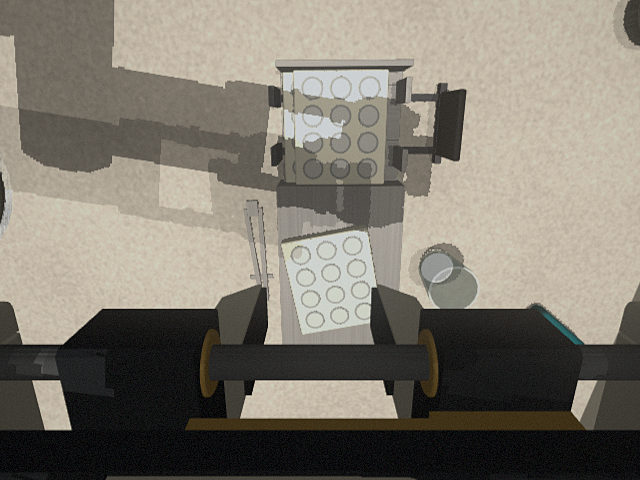

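The wrist view shows the shelf/bay line from (277,184) to (404,181). The end stop is at row 61, the handle at about (452,125), and the loose plate has corners (283,241), (366,227) and (302,334). Next I'll compute the frames.

Run:
```python
from h import *
np.set_printoptions(precision=3,suppress=True)
r=lambda uv,z:ray('wrist',uv,z)[:2]
a,b=r((277.5,184),52),r((404,181.5),52)
c,d=r((276,66),72),r((413,65),72); print('riser',a,b,np.hypot(*(b-a)),np.arctan2(*(b-a)[::-1]),'stopfront',c,d,np.arctan2(*(d-c)[::-1]))
e=r((277.5,240),52);f=r((277.5,330),52);print('left edge dir',np.arctan2(-(e-f)[0],(e-f)[1]))
for q in [.145,.155,.165]:
    R=np.array([[np.cos(q),-np.sin(q)],[np.sin(q),np.cos(q)]])
    O=(a+b)/2-R@[-12.5,0]; print(q,'O',O,'stop',R.T@(c-O),R.T@(d-O),'grip',R.T@(np.array([622.7,158.1])-O),R.T@(np.array([625.2,164.9])-O), 'plate_new',R.T@(np.array([530,-31.2])-O),'mid',R.T@(np.array([511.1,139.1])-O))
for uv in [(283,241),(366,227),(302,334)]: print(uv,r(uv,68))
p=[r(uv,68) for uv in [(283,241),(366,227),(302,334)]]
v=p[1]-p[0];w=p[0]-p[2];print(np.hypot(*v),np.arctan2(v[1],v[0]),np.hypot(*w),np.arctan2(-w[0],w[1]),(p[1]+p[2])/2)
```

```text
riser [451.592  70.337] [591.232  94.53 ] 141.71984932650406 0.17155103220880868 stopfront [437.713 189.492] [570.48  210.692] 0.15834000203270662
left edge dir 0.12029803361250992
0.145 O [533.781  84.24 ] stop [-79.851 118.029] [ 54.586 119.822] grip [98.658 60.237] [102.114  66.604] plate_new [ -20.421 -113.682] mid [-14.516  57.562]
0.155 O [533.762  84.364] stop [-78.668 118.697] [ 55.78  119.146] grip [99.255 59.122] [102.775  65.455] plate_new [ -21.558 -113.597] mid [-13.94   57.579]
0.165 O [533.742  84.487] stop [-77.477 119.352] [ 56.968 118.457] grip [99.841 58.002] [103.424  64.299] plate_new [ -22.693 -113.501] mid [-13.365  57.59 ]
(283, 241) [466.761   9.919]
(366, 227) [556.417  40.266]
(302, 334) [ 504.525 -105.067]
94.6532456174791 0.32638276767209945 121.0282000333879 0.31733281781806205 [530.471 -32.4  ]
```

Call:
send_rows --offset '[[-0.4,0.1,0.3],[-0.8,0.2,0.6],[-1,0.25,0.9],[-1,0.25,0.9]]' --delta_rot '[[0,0,0],[0,0,0],[0,0,0],[0,0,0]]'

```text
time: 3.9
tool_pos: [544.8, -44.7, 223.9]
tcp_rot: [-3.136, -0.002, 1.72]
contact_force: [0.2, -0.7, 0.1]
grip_width: 45.9
finger_force: 0.0
```

Call:
send_rows --offset '[[-0.4,0,0.2],[-0.57,0,0.5],[-0.57,0,0.75],[-0.57,0,0.75],[-0.57,0,0.75]]' --delta_rot '[[0,0,-0.015],[0,0,-0.0287],[0,0,-0.0287],[0,0,-0.0287],[0,0,-0.0287]]'

```text
time: 4.53
tool_pos: [557.4, -110.6, 139.0]
tcp_rot: [3.139, 0.002, 1.903]
contact_force: [0.9, 0.3, -0.2]
grip_width: 46.0
finger_force: 0.0
```

Run:
```python
from h import *
o=get_obs();print(o['time'],o['tool_pos'],o['tcp_rot'],o['grip_width'])
shot('wrist','w2')
for x in finder.silhouettes('plate_new','wrist')[:2]:
        c,_=cv2.findContours(x['region'].astype(np.uint8),0,2); c=max(c,key=cv2.contourArea)
        w=np.array([ray('wrist',p,68)[:2] for p in c[:,0]],np.float32); print(x['confidence'],x['box'],cv2.minAreaRect(w))
```

```text
4.525 [ 557.38539555 -110.56006245  138.96449595] [3.13885518e+00 1.80150038e-03 1.90344008e+00] 46.00947876707572
0.9 [217.9, 0.0, 414.9, 212.4] ((531.466796875, -34.09587097167969), (99.34101867675781, 113.02003479003906), 19.570682525634766)
```

View pics/w2.png

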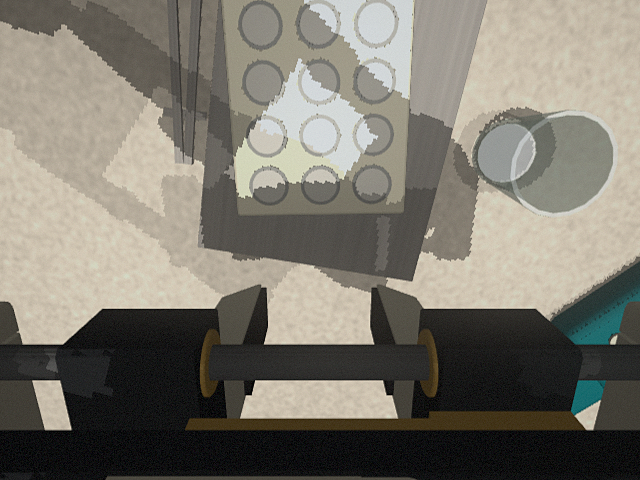

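The plate lies square to the fingers: its trailing edge is level at row 213, centred on column 320. I'll descend behind it and start the push.

Call:
send_rows --offset '[[0,0,0.3],[0,0,0.55],[0,0,0.69],[0,0,0.69],[0.04,0,0.69],[0.08,0,0.69],[0.12,0,0.69],[0.15,0,0.69]]' --delta_rot '[[0,0,0],[0,0,0],[0,0,0],[0,0,0],[0,0,0],[0,0,0],[0,0,0],[0,0,0]]'

```text
time: 5.62
tool_pos: [550.9, -94.2, 54.6]
tcp_rot: [3.14, 0.002, 1.903]
contact_force: [0.0, -3.6, 2.7]
grip_width: 45.8
finger_force: 1.6
```

Run:
```python
from h import *
o=get_obs();print(o['time'],o['tool_pos'],o['tcp_rot'],o['contact_force'])
q=.155;R=np.array([[np.cos(q),-np.sin(q)],[np.sin(q),np.cos(q)]])
print('stand',R.T@(o['tool_pos'][:2]-[532.5,83]))
```

```text
5.625 [550.92607457 -94.24260487  54.61776325] [3.14018512e+00 1.60531285e-03 1.90269549e+00] [ 0.01456419 -3.61457558  2.68628439]
stand [  -9.15755679 -177.96235658]
```

Call:
send_rows --offset '[[0.08,0.014,-0.015],[0.16,0.028,-0.015],[0.25,0.045,-0.015],[0.33,0.06,-0.015],[0.41,0.074,-0.015],[0.49,0.088,-0.015],[0.58,0.1,-0.015],[0.66,0.118,-0.015]]' --delta_rot '[[0,0,0.004],[0,0,0.008],[0,0,0.012],[0,0,0.016],[0,0,0.02],[0,0,0.024],[0,0,0.0282],[0,0,0.0282]]'

```text
time: 6.62
tool_pos: [538.0, -14.3, 55.9]
tcp_rot: [3.141, 0.0, 1.725]
contact_force: [0.5, -2.4, 1.8]
grip_width: 46.0
finger_force: 1.2
```

Run:
```python
from h import *
o=get_obs();print(o['time'],o['tool_pos'],o['tcp_rot'],o['contact_force'])
q=.155;R=np.array([[np.cos(q),-np.sin(q)],[np.sin(q),np.cos(q)]]);O=np.array([532.5,83])
print('stand',R.T@(o['tool_pos'][:2]-O))
A=shot('wrist','w3')
B=shot('top','t3')
for n in ('wrist','top'):
  for x in finder.silhouettes('plate_new',n)[:2]:
        c,_=cv2.findContours(x['region'].astype(np.uint8),0,2); c=max(c,key=cv2.contourArea)
        w=np.array([R.T@(ray(n,p,68)[:2]-O) for p in c[:,0]],np.float32); print(x['confidence'],x['box'],cv2.minAreaRect(w))
t=cv2.resize(B[170:310,200:400],None,fx=4,fy=4,interpolation=2)
cv2.imwrite('pics/c3.png',np.hstack([cv2.resize(A,(640,480)) ])[:,:,::-1])
```

```text
6.625 [538.02762705 -14.26806422  55.90876188] [3.14117612e+00 2.77965328e-04 1.72538490e+00] [ 0.46350668 -2.44055398  1.789074  ]
stand [ -9.55489414 -96.95532464]
0.9 [171.5, 0.0, 477.0, 293.2] ((-8.223133087158203, -31.990245819091797), (98.6972885131836, 105.20574188232422), 0.015822989866137505)
0.73 [261.2, 218.5, 309.3, 268.8] ((-7.376041412353516, 13.964317321777344), (40.48619842529297, 97.77780151367188), 89.62559509277344)
```

View pics/w3.png

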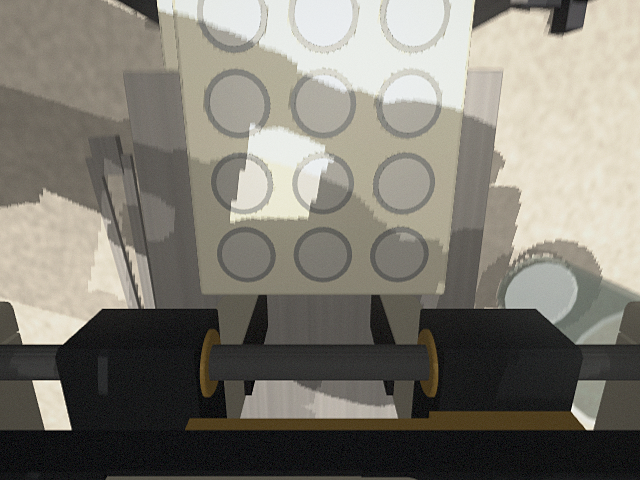

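The plate is now square to the stand, with its trailing edge level at row 294 and stand x about -8. I'll keep pushing.

Call:
send_rows --offset '[[0.09,-0.01,0],[0.18,-0.02,0],[0.27,-0.03,0],[0.36,-0.03,0],[0.45,-0.03,0],[0.54,-0.03,0],[0.62,-0.03,0],[0.68,-0.03,0]]' --delta_rot '[[0,0,0],[0,0,0],[0,0,0],[0,0,0],[0,0,0],[0,0,0],[0,0,0],[0,0,0]]'

```text
time: 7.82
tool_pos: [521.5, 66.3, 55.5]
tcp_rot: [-3.141, -0.0, 1.726]
contact_force: [0.5, -0.6, -0.7]
grip_width: 45.7
finger_force: 0.6
```

Call:
send_rows --offset '[[0.015,0,0],[0.03,0,0],[0.04,0,0],[0.04,0,0]]' --delta_rot '[[0,0,0],[0,0,0],[0,0,0],[0,0,0]]'

```text
time: 8.32
tool_pos: [521.2, 70.3, 55.8]
tcp_rot: [3.141, -0.0, 1.725]
contact_force: [1.1, 0.3, -0.5]
grip_width: 45.9
finger_force: 0.0
```

Call:
send_rows --offset '[[0.015,0,0],[0.03,0,0],[0.03,0,0]]' --delta_rot '[[0,0,0],[0,0,0],[0,0,0]]'

```text
time: 8.7
tool_pos: [521.7, 72.0, 56.0]
tcp_rot: [3.14, 0.003, 1.726]
contact_force: [2.2, -10.3, -1.5]
grip_width: 46.0
finger_force: 5.2
```

Run:
```python
from h import *
o=get_obs();print(o['time'],o['tool_pos'],o['contact_force'],o['finger_force'])
q=.155;R=np.array([[np.cos(q),-np.sin(q)],[np.sin(q),np.cos(q)]]);O=np.array([532.5,83])
print('stand',R.T@(o['tool_pos'][:2]-O))
A=shot('wrist','w4')
S=shot('scene','s4')
cv2.imwrite('pics/c4.png',np.vstack([cv2.resize(A[:320],(600,300)),cv2.resize(S[160:320,260:460],(375,300)).copy() if 0 else cv2.resize(S[160:310,250:550],(600,300),interpolation=2)])[:,:,::-1])
```

```text
8.7 [521.67001917  71.98473922  56.00824453] [  2.17048573 -10.25456147  -1.51953485] 5.163521639005921
stand [-12.40068299  -9.21127115]
```

View pics/c4.png

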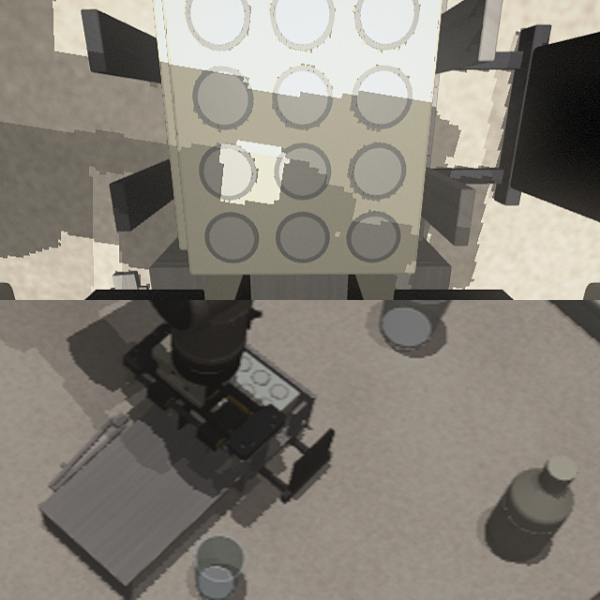

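Force rose to 10 N with the plate stopped at the expected place. The crop shows it over the pile, square, with its trailing edge at row 272 and clear of the fence tabs. So it is at the end stop. I'll back off, lift, turn and go to the handle gap.

Call:
send_rows --offset '[[-0.08,0,0],[-0.15,0,0],[-0.15,0,-0.4],[-0.15,0,-0.83],[-0.15,0,-0.83]]' --delta_rot '[[0,0,0],[0,0,0],[0,0,0],[0,0,0],[0,0,0]]'

```text
time: 9.43
tool_pos: [525.7, 55.9, 159.3]
tcp_rot: [3.133, 0.001, 1.725]
contact_force: [0.7, -0.2, 0.1]
grip_width: 46.3
finger_force: 0.0
```

Call:
send_rows --offset '[[0.15,0.15,0],[0.3,0.3,0],[0.5,0.5,0],[0.77,0.76,0],[0.77,0.76,0],[0.77,0.76,0],[0.77,0.76,0],[0.77,0.76,0]]' --delta_rot '[[0,0,0.025],[0,0,0.05],[0,0,0.075],[0,0,0.1],[0,0,0.125],[0,0,0.15],[0,0,0.175],[0,0,0.2]]' --grip 0

```text
time: 10.42
tool_pos: [598.7, 161.2, 153.9]
tcp_rot: [-3.141, 0.002, 0.463]
contact_force: [0.4, -0.3, -0.0]
grip_width: 0.7
finger_force: 0.0
```

Call:
send_rows --offset '[[0,0,0],[0,0,0],[0,0,0]]' --delta_rot '[[0,0,0.025],[0,0,0.05],[0,0,0.05]]'

```text
time: 10.8
tool_pos: [598.8, 161.2, 154.2]
tcp_rot: [-3.141, 0.002, 0.156]
contact_force: [0.1, -0.0, -0.2]
grip_width: 0.8
finger_force: 0.0
```

Run:
```python
from h import *
np.set_printoptions(precision=2,suppress=True)
o=get_obs();print(o['time'],o['tool_pos'],o['tcp_rot'],o['joint_positions'],o['grip_width'])
q=.155;R=np.array([[np.cos(q),-np.sin(q)],[np.sin(q),np.cos(q)]]);O=np.array([532.5,83])
print('stand',R.T@(o['tool_pos'][:2]-O))
A=shot('wrist','w5')
for n in ['wrist','top','scene']:
    if n!='wrist': shot(n,n+'5')
    for x in finder.pinpoint('grip',n)[:2]: print(n,x['uv'],x['confidence'],R.T@(ray(n,x['uv'],80)[:2]-O))
print('gap centre px at z80,72', proj('wrist',[*(O+R@[101,30]),80]),proj('wrist',[*(O+R@[101,100]),80]),proj('wrist',[*(O+R@[56.5,18]),72]),proj('wrist',[*(O+R@[56.5,112]),72]))
```

```text
10.8 [598.75 161.2  154.22] [-3.14  0.    0.16] [0.14 0.58 1.35 0.   1.22 1.55] 0.7734267516666163
stand [77.53 67.03]
wrist [319.0, 206.6] 0.76 [106.14  67.16]
top [240.0, 196.2] 0.61 [104.22  67.44]
scene [404.7, 234.1] 0.77 [104.92  58.37]
scene [355.6, 237.5] 0.38 [ 28.01 -30.01]
gap centre px at z80,72 [380.15 215.2 ] [264.95 215.18] [393.33 277.6 ] [251.11 277.57]
```

View pics/w5.png

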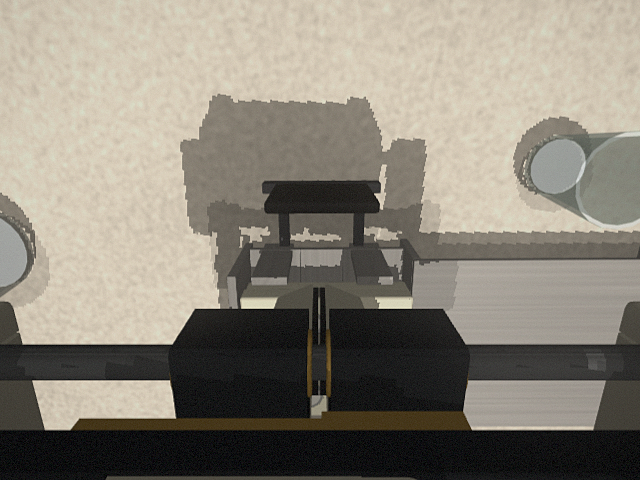

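The handle's top is at columns 265–380 with its inner edge at row 212, matching stand x 102, y 66. The closed fingers are over the gap, so I'll descend there and hook the handle.

Call:
send_rows --offset '[[0.02,0,0.3],[0.02,0,0.55],[0.02,0,0.75],[0.02,0,0.9],[0.02,0,0.95],[0.02,0,0.95]]' --delta_rot '[[0,0,0],[0,0,0],[0,0,0],[0,0,0],[0,0,0],[0,0,0]]'

```text
time: 11.85
tool_pos: [601.8, 161.8, 41.5]
tcp_rot: [-3.142, -0.0, 0.155]
contact_force: [0.0, -0.6, 0.9]
grip_width: 0.3
finger_force: 0.0
```

Call:
send_rows --offset '[[0.04,0,0],[0.08,0,0],[0.12,0,0],[0.15,0,0],[0.18,0,0],[0.2,0,0],[0.22,0,0],[0.24,0,0]]' --delta_rot '[[0,0,0],[0,0,0],[0,0,0],[0,0,0],[0,0,0],[0,0,0],[0,0,0],[0,0,0]]'

```text
time: 12.85
tool_pos: [628.2, 166.0, 41.5]
tcp_rot: [-3.142, 0.005, 0.155]
contact_force: [-10.9, -1.4, 7.3]
grip_width: 0.6
finger_force: 5.3
```

Call:
send_rows --offset '[[0.02,0,0],[0.04,0,0],[0.06,0,0],[0.08,0,0],[0.1,0,0],[0.1,0,0]]' --delta_rot '[[0,0,0],[0,0,0],[0,0,0],[0,0,0],[0,0,0],[0,0,0]]'

```text
time: 13.6
tool_pos: [639.6, 167.9, 41.5]
tcp_rot: [-3.142, 0.006, 0.155]
contact_force: [-12.3, -2.3, 9.5]
grip_width: 0.4
finger_force: 5.8
```

Call:
send_rows --offset '[[0.015,0,0],[0.03,0,0],[0.03,0,0]]' --delta_rot '[[0,0,0],[0,0,0],[0,0,0]]'

```text
time: 13.98
tool_pos: [640.9, 168.1, 41.5]
tcp_rot: [3.141, 0.011, 0.155]
contact_force: [-19.5, -3.5, 13.9]
grip_width: 0.3
finger_force: 10.3
```

Call:
send_rows --offset '[[0.015,0,0],[0.03,0,0],[0.03,0,0],[0.03,0,0]]' --delta_rot '[[0,0,0],[0,0,0],[0,0,0],[0,0,0]]'

```text
time: 14.48
tool_pos: [640.8, 168.0, 41.4]
tcp_rot: [3.141, 0.019, 0.156]
contact_force: [-33.6, -7.3, 22.6]
grip_width: 0.6
finger_force: 17.4
```

Run:
```python
from h import *
np.set_printoptions(precision=2,suppress=True)
o=get_obs();print(o['time'],o['tool_pos'],o['contact_force'],o['moment'])
q=.155;R=np.array([[np.cos(q),-np.sin(q)],[np.sin(q),np.cos(q)]]);O=np.array([532.5,83])
print('stand',R.T@(o['tool_pos'][:2]-O))
A=shot('wrist','w6')
S=shot('scene','s6')
cv2.imwrite('pics/c6.png',np.vstack([A[130:430],cv2.resize(S[180:280,320:533],(640,300),interpolation=2)])[:,:,::-1])
```

```text
14.475 [640.8  168.02  41.44] [-33.62  -7.26  22.59] [-0.97  4.76  0.11]
stand [120.13  67.28]
```

View pics/c6.png

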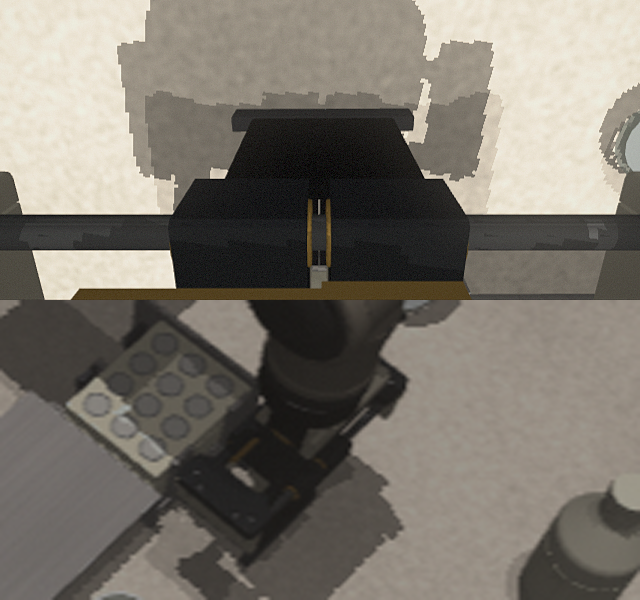

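It is a hard stop: 34 N with no further motion, and a position matching the slide's 30 mm travel. The scene crop shows the pile drawn to the fence. I'll let the slide follow the fingers home.

Call:
send_rows --offset '[[-0.05,0,0],[-0.1,0,0],[-0.15,0,0],[-0.2,0,0],[-0.25,0,0],[-0.3,0,0],[-0.35,0,0],[-0.4,0,0]]' --delta_rot '[[0,0,0],[0,0,0],[0,0,0],[0,0,0],[0,0,0],[0,0,0],[0,0,0],[0,0,0]]'

```text
time: 15.58
tool_pos: [601.7, 161.6, 41.3]
tcp_rot: [3.142, -0.001, 0.154]
contact_force: [0.1, -0.2, -0.0]
grip_width: 0.5
finger_force: 0.0
```

Call:
send_rows --offset '[[0,0,0],[0,0,0],[0,0,-0.2],[0,0,-0.5],[0,0,-0.95],[0,0,-0.95]]' --delta_rot '[[0,0,0],[0,0,0],[0,0,0],[0,0,0],[0,0,0],[0,0,0]]'

```text
time: 16.32
tool_pos: [604.6, 162.2, 160.4]
tcp_rot: [3.142, -0.01, 0.154]
contact_force: [0.1, 0.4, -0.2]
grip_width: 0.5
finger_force: 0.0
```

Call:
send_rows --offset '[[-0.2,0,-0.3],[-0.5,0,-0.6],[-0.8,0.3,-0.9],[-0.9,0.5,-1],[-0.9,0.5,-1],[-0.9,0.5,-1]]' --delta_rot '[[0,0,0],[0,0,0],[0,0,0],[0,0,0],[0,0,0],[0,0,0]]'

```text
time: 17.08
tool_pos: [504.1, 86.2, 274.3]
tcp_rot: [-3.141, 0.001, 0.154]
contact_force: [-0.9, 0.7, -0.4]
grip_width: 0.3
finger_force: 0.0
```

Run:
```python
from h import *
np.set_printoptions(precision=2,suppress=True)
o=get_obs();print(o['time'],o['tool_pos'],o['contact_force'])
q=.155;R=np.array([[np.cos(q),-np.sin(q)],[np.sin(q),np.cos(q)]]);O=np.array([532.5,83])
A=shot('wrist','w7'); S=shot('scene','s7')
for n in ['wrist','scene']:
    for x in finder.pinpoint('grip',n)[:1]: print(n,x['uv'],x['confidence'],R.T@(ray(n,x['uv'],80)[:2]-O))
    for t,z in [('plate_new',50),('beaker',0),('tweezers',0)]:
        print(t,[(ray(n,x['uv'],z)[:2],x['confidence']) for x in finder.pinpoint(t,n)[:1]])
cv2.imwrite('pics/c7.png',np.vstack([A[:300],cv2.resize(S[165:265,300:513],(640,300),interpolation=2)])[:,:,::-1])
```

```text
17.075 [504.11  86.2  274.25] [-0.88  0.66 -0.42]
wrist [247.5, 49.6] 0.83 [103.53  65.94]
plate_new [(array([527.16, 143.76]), 0.93)]
beaker [(array([669.78, -18.15]), 0.63)]
tweezers [(array([434.95, -37.33]), 0.93)]
scene [368.6, 220.1] 0.69 [17.77 27.6 ]
plate_new [(array([530.8, 136.3]), 0.97)]
beaker [(array([671.37, -23.51]), 0.78)]
tweezers [(array([425.19, -30.76]), 0.62)]
```

View pics/c7.png

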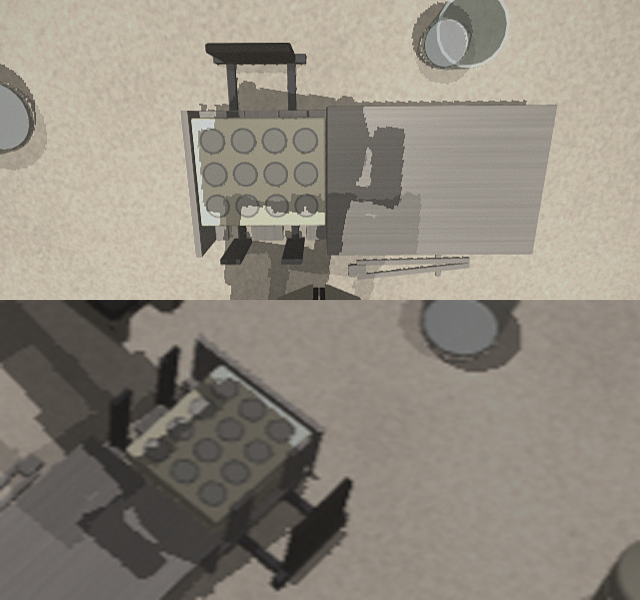

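The crop shows the pile square against the fence tabs and up to the end stop, spanning columns 192–327. The handle is back home at stand x 103.5, and the beaker and tweezers have not moved. Handing in.

```bash
python3 -c "
from h import *
print(ticket.close_job())"
```

```text
the job is handed in; nothing more can be done
None
```

The job is handed in at about 17 s: the plate was slid onto the pile and stopped where the end stop should be, the slide was pulled to its stop and is back home, and the pile looks square against the fence; no contact was made with the beakers, tweezers or bulb.

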